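# Lid the round pots on the bakery bench

### The arm

A 6-joint arm with a two-finger parallel gripper is mounted at the origin on the work surface. World frame = base frame: x ahead of the robot, y to its left, z up, the work surface at z = 0. Lengths are in mm, angles in rad, forces in N, time in s.
With the tool pointing down it reaches from about 300 to 775 mm from the base axis. Payload 14.6 kg.
Tool frame: the origin (TCP) lies on the centre line of the jaws, within the pads' length; the fingertips stand 19 mm ahead of it and the grasp point (between the pads) is the TCP (bot.tip_reach is the distance from the TCP to the fingertips, in mm); y points along the fingers, x is the direction in which the jaws open and shut, and the axes are right-handed (so a half turn about y gives the same grasp; the last joint's range is limited). The gripper opens to 85 mm and grips with 20 to 120 N. Pads are 22 mm wide; open, the fingers measure 114 mm over their backs; the gripper's body (76 mm by 85 mm) begins 54 mm behind the grasp point. The pads swing forward as they close: fully open they stand 13 mm farther back than shut.
Start: joints at [1.088, 0.3, 1.521, -0, 1.321, -0.067], TCP at [222.153, 503.128, 250.281] pointing down, gripper open.
Joint ranges: [-3.03, 3.03], [-0.79, 2.21], [0.23, 2.52], [-1.04, 4.18], [0, 3.07], [-2.55, 2.55]. Speed limits (rad/s): [2.22, 2.22, 2.57, 3.14, 3.14, 3.14].

### API

Orientations are given as a unit quaternion [w, x, y, z].
In Python, from rig import bot gives the robot as it stands. Calls block until the motion is done:
- bot.move_to(position, orientation): joint-space move of the TCP to a pose.
- bot.servo_line(position, attitude=None, speed=150, until_force=None): straight line of the TCP; attitude=None keeps the orientation; speed is the mean speed in mm/s. With until_force (N) it stops when the force on the tool has changed by that much, and returns True; else False.
- bot.move_joints(angles): joint-space move.
- bot.move_gripper(opening, grip_force=None): finger opening in mm; grip_force is the grip in N (None keeps the last); returns when the fingers have stopped.
- bot.dwell(seconds).
- bot.ik(position, orientation): joint angles nearest the present ones, or None.
- bot.read_state(): the state.
- bot.read_camera(name): name is "side" or "top" or "wrist"; returns a dict with "image" (480x640x3 uint8, blue, green, red), "depth" (480x640 float32, mm along the optical axis (not along the pixel's ray), 0 where there is no reading), "fovy" (degrees; the focal length in pixels is half the picture's height over the tangent of half this angle, whatever the lens; pixels are square), "cx", "cy" (the principal point, pixels), "eye" and "attitude" of the camera in the world; the wrist camera has in their place "mount" (4x4, takes a point from camera to tool coordinates, whose origin is the TCP and whose axes are the tool frame's). Camera axes: x right, y down, z forward; pixel columns grow to the right and rows downward; lengths in mm; the calibration is good to about 2 mm. A picture is of the moment at which its call begins: read the wrist's pose just before it.
A pose or a line that the arm cannot do raises bot.MotionError and nothing moves.
- bot.finish_job(): hands the job in, once; it reports no verdict.
The state is a dict: "clock": time; "joint_positions": joint angles; "qvel": joint speeds; "effort": joint torques, N m; "ee_pos": TCP position; "tool_rot": TCP orientation; "ft_force": force on the tool from outside, world axes, zero at the start; "moment": the same for the moment, N m; "grip_width": finger opening in mm.
Only numpy, scipy, OpenCV 4.12 (cv2) and the standard library are available. Lean on these libraries where they do the work, as an engineer would, in place of code of your own. Each camera call takes 0.05 s, during which the arm holds its last target. There are 200 camera calls.

### The job

Cover the four open round steel pots: pick out the four round lids and seat each one fully and flat on the pot of its own size (largest lid on the largest pot, and so on down). Leave the pots standing where they are, and leave the two square lids lying where they are.

Things in the scene. Friction and masses are not known exactly. Their poses are not given: they have to be found in the camera images.
- pot_xl: largest of four open round straight-sided steel pots, empty, loose, standing upright on the bench: outside diameter 104 mm, 60 mm tall, wall 2 mm (mouth 100 mm wide). Origin: centre of its underside, z axis up. Its lid is lid_xl.
- pot_l: second largest of four open round straight-sided steel pots, empty, loose, standing upright on the bench: outside diameter 88 mm, 60 mm tall, wall 2 mm (mouth 84 mm wide). Origin: centre of its underside, z axis up. Its lid is lid_l.
- pot_m: third largest of four open round straight-sided steel pots, empty, loose, standing upright on the bench: outside diameter 72 mm, 60 mm tall, wall 2 mm (mouth 68 mm wide). Origin: centre of its underside, z axis up. Its lid is lid_m.
- pot_s: smallest of four open round straight-sided steel pots, empty, loose, standing upright on the bench: outside diameter 56 mm, 60 mm tall, wall 2 mm (mouth 52 mm wide). Origin: centre of its underside, z axis up. Its lid is lid_s.
- lid_xl: largest of four loose round steel lids, right way up on the bench; belongs on pot_xl. Disc 114 mm across, 4 mm thick; under it a plug 8 mm deep, tapering from 90 to 78 mm across, that drops into the pot; on top a round black knob, 24 mm across, 32 mm tall. Origin: centre of the plug's underside, z up; disc top 12 mm, knob top 44 mm above it. Seated, the origin is 52 mm above the pot's. About 137 g.
- lid_l: second largest of four loose round steel lids, right way up on the bench; belongs on pot_l. Disc 98 mm across, 4 mm thick; under it a plug 8 mm deep, tapering from 74 to 62 mm across, that drops into the pot; on top a round black knob, 24 mm across, 32 mm tall. Origin: centre of the plug's underside, z up; disc top 12 mm, knob top 44 mm above it. Seated, the origin is 52 mm above the pot's. About 111 g.
- lid_m: third largest of four loose round steel lids, right way up on the bench; belongs on pot_m. Disc 82 mm across, 4 mm thick; under it a plug 8 mm deep, tapering from 58 to 46 mm across, that drops into the pot; on top a round black knob, 24 mm across, 32 mm tall. Origin: centre of the plug's underside, z up; disc top 12 mm, knob top 44 mm above it. Seated, the origin is 52 mm above the pot's. About 86 g.
- lid_s: smallest of four loose round steel lids, right way up on the bench; belongs on pot_s. Disc 66 mm across, 4 mm thick; under it a plug 8 mm deep, tapering from 42 to 30 mm across, that drops into the pot; on top a round black knob, 24 mm across, 32 mm tall. Origin: centre of the plug's underside, z up; disc top 12 mm, knob top 44 mm above it. Seated, the origin is 52 mm above the pot's. About 60 g.
- square_lid_a: larger of two loose square steel lids, 100 x 100 mm, 4 mm thick, lying right way up on the bench on a square plug 8 mm deep, with the same black knob as the round lids (top 44 mm above the bench). Origin: centre of the plug's underside, z axis up. It belongs to other containers: leave it where it is.
- square_lid_b: smaller of two loose square steel lids, 78 x 78 mm, 4 mm thick, lying right way up on the bench on a square plug 8 mm deep, with the same black knob as the round lids (top 44 mm above the bench). Origin: centre of the plug's underside, z axis up. It belongs to other containers: leave it where it is.
There are look-alikes about, which are no part of the job. What is shaped like the lid_l but pink is not meant. Leave any pink look-alike of the lid_m alone.

How it is judged (in metres and radians):
At the end, for the whole second after the job is handed in: Each round lid is on the pot of its own size, centred to within 10 mm, lying flat (within about 3 degrees) with its disc down on the rim (within 3 mm), at rest; every pot is upright, at rest and within 30 mm of where it began; both square lids are within 30 mm of where they began and not tipped (horizontal distance between lid_xl and pot_xl below 0.01 m and z of lid_xl in the frame of pot_xl between 0.049 and 0.055 m and angle between each of lid_xl, pot_xl, lid_l, pot_l, lid_m, pot_m, lid_s, pot_s's own z axis and vertical below 0.06 rad and distance of each of pot_xl, pot_l, pot_m, pot_s, square_lid_a, square_lid_b from where it was at the start of the episode below 0.03 m and linear speed of each of lid_xl, pot_xl, lid_l, pot_l, lid_m, pot_m, lid_s, pot_s below 0.01 m/s and horizontal distance between lid_l and pot_l below 0.01 m and z of lid_l in the frame of pot_l between 0.049 and 0.055 m and horizontal distance between lid_m and pot_m below 0.01 m and z of lid_m in the frame of pot_m between 0.049 and 0.055 m and horizontal distance between lid_s and pot_s below 0.01 m and z of lid_s in the frame of pot_s between 0.049 and 0.055 m and angle between each of square_lid_a, square_lid_b's own z axis and vertical below 0.1 rad); the robot touches nothing.
It also fails if it takes over 106 s, if anything falls off the work surface, if the arm or the gripper's body presses on something with over 40 N, if the wrist force passes 120 N, or if a joint passes its speed limit or range.

## Working session

There is one attempt and no reset: what is moved stays moved. The work goes in short steps, each a Python script; the robot and the scene stay as the last script left them, time stands still between calls to the robot, and variables do not carry over. Pictures are saved under pics/ and viewed, about 12 in all and at most 16, crops included, and the job is handed in when it is done.

```bash
ls; mkdir -p pics; python3 - <<'E'
from rig import bot
import cv2,numpy as np,pickle
d={}
s=bot.read_state(); print(s["clock"],s["ee_pos"],s["tool_rot"],s["grip_width"])
for n in("top","side","wrist"):
    c=bot.read_camera(n); d[n]=c
    cv2.imwrite(f"pics/a_{n}.png",c["image"]); print(n,{k:v for k,v in c.items() if k not in("image","depth")},c["depth"].max())
pickle.dump(d,open("a.pkl","wb"))
E
```

```text
pics
0.0 [222.05316116 502.95046567 249.69388391] [-0.5922453   0.59264251  0.38564987 -0.38638651] 85.33165477160784
top {'fovy': 43.76492482767502, 'cx': 328.615180723189, 'cy': 238.70079001582644, 'eye': array([ 273.26491021,  -11.94776657, 1539.94333343]), 'attitude': array([-0.03859156,  0.7107797 , -0.70151098,  0.03442746])} 2428.4827
side {'fovy': 47.492162051998804, 'cx': 325.15124054096134, 'cy': 227.49925463218526, 'eye': array([ 273.45682369, -746.71724926,  839.24034998]), 'attitude': array([-0.36356595,  0.92758512, -0.0788037 ,  0.03457771])} 3250.548
wrist {'fovy': 65.78885454157246, 'cx': 319.0275991232637, 'cy': 233.4288489485719, 'mount': array([[ 9.99998633e-01,  9.98058345e-05,  1.65033146e-03,
        -1.93492031e-01],
       [-1.53228473e-03, -3.18979672e-01,  9.47760318e-01,
        -1.24769734e+02],
       [ 6.21014196e-04, -9.47761552e-01, -3.18979083e-01,
         8.15387115e+01],
       [ 0.00000000e+00,  0.00000000e+00,  0.00000000e+00,
         1.00000000e+00]])} 1273.5826
```

View pics/a_top.png

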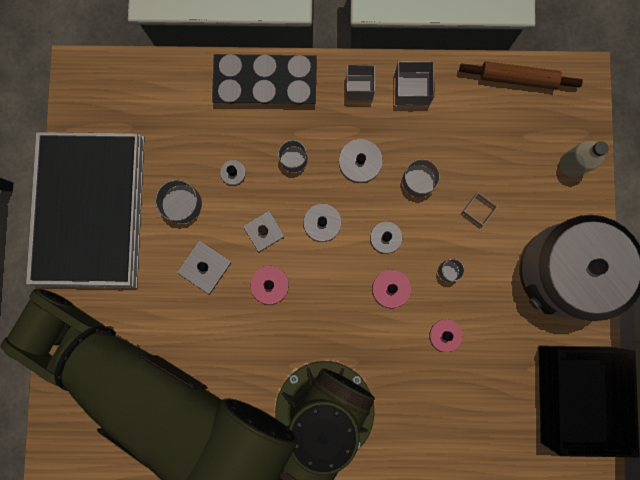

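View pics/a_side.png

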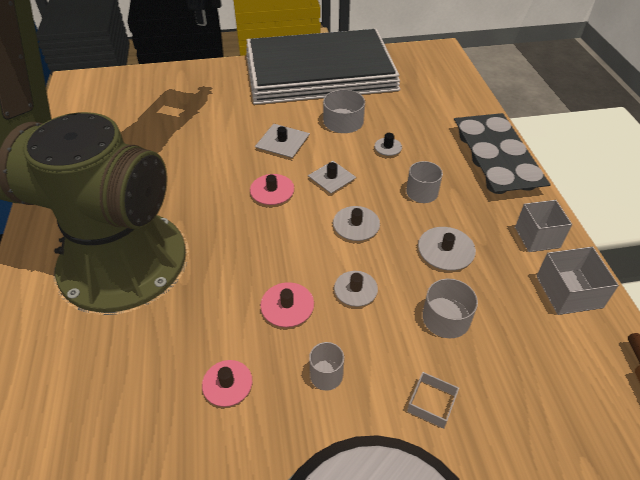

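The top view shows these grey objects, with sizes checked against the descriptions:

- **Round lids:** xl (361,160), l (322,222), m (386,237) and s (232,172). The order follows the apparent diameters of about 44, 38, 32 and 26 px.
- **Pots:** xl (180,203), l (420,180), m (293,155) and s (451,270).
- **Leave alone:** the square lids at (203,267) and (263,231), and the pink look-alikes at (269,285), (392,289) and (446,336).

Next I'll measure positions and make one confirming crop.

```bash
cat > h.py <<'E'
import numpy as np, cv2, pickle
from scipy.spatial.transform import Rotation as R
from scipy.optimize import least_squares
def q2R(q): return R.from_quat(np.r_[q[1:],q[0]])
def rays(c, uv, eye=None, M=None):
    f=240/np.tan(np.radians(c["fovy"])/2)
    uv=np.atleast_2d(uv).astype(float)
    return np.c_[(uv[:,0]-c["cx"])/f,(uv[:,1]-c["cy"])/f,np.ones(len(uv))]
def pose(c, st=None):
    if "eye" in c: return q2R(c["attitude"]).as_matrix(), np.array(c["eye"])
    T=q2R(st["tool_rot"]).as_matrix(); m=c["mount"]
    return T@m[:3,:3], T@m[:3,3]+st["ee_pos"]
def plane(c, uv, z, st=None):
    A,e=pose(c,st); d=rays(c,uv)@A.T
    return e+d*((z-e[2])/d[:,2])[:,None]
def cloud(c, st=None):
    A,e=pose(c,st); v,u=np.mgrid[:480,:640]
    return (e+(rays(c,np.c_[u.ravel(),v.ravel()])*c["depth"].reshape(-1,1))@A.T).reshape(480,640,3)
def circ(P):
    P=np.asarray(P)[:,:2]; c0=P.mean(0)
    r=least_squares(lambda p:np.hypot(P[:,0]-p[0],P[:,1]-p[1])-p[2],[*c0,40],loss="soft_l1",f_scale=1.5)
    return r.x, np.sqrt(np.mean(r.fun**2))
E
python3 - <<'E'
from h import *
d=pickle.load(open("a.pkl","rb"))
top=d["top"]; hsv=cv2.cvtColor(top["image"],cv2.COLOR_BGR2HSV)
P=cloud(top); Q=cloud(d["side"])
lids=dict(xl=(361,160),l=(322,222),m=(386,237),s=(232,172))
pots=dict(xl=(180,203),l=(420,180),m=(293,155),s=(451,270))
RL=dict(xl=57,l=49,m=41,s=33); RP=dict(xl=52,l=44,m=36,s=28)
for k,h in lids.items():
    c=plane(top,h,12)[0]
    g=((hsv[...,1]<50)&(hsv[...,2]>70)).astype(np.uint8)
    n,L,st,ce=cv2.connectedComponentsWithStats(g)
    # component nearest hint
    i=1+np.argmin(np.where(st[1:,4]>100,np.hypot(*(ce[1:]-h).T),1e9))
    cn=max(cv2.findContours((L==i).astype(np.uint8),0,1)[0],key=len)[:,0]
    r,e=circ(plane(top,cn,12)); 
    for nm,C in(("top",P),("side",Q)):
        s=C[(np.hypot(C[...,0]-c[0],C[...,1]-c[1])<70)]
        a=s[(s[:,2]>8)&(s[:,2]<16)]; kn=s[(s[:,2]>38)&(s[:,2]<50)]
        print("lid",k,nm,"contour",r.round(1),e.round(1),"| cloud",a.mean(0).round(1),len(a),cv2.minEnclosingCircle(a[:,:2].astype(np.float32)),"knob",kn.mean(0).round(1),len(kn))
for k,h in pots.items():
    c=plane(top,h,40)[0]
    for nm,C in(("top",P),("side",Q)):
        s=C[(np.hypot(C[...,0]-c[0],C[...,1]-c[1])<75)]
        a=s[(s[:,2]>55)&(s[:,2]<66)]; r,e=circ(a)
        print("pot",k,nm,r.round(1),e.round(1),len(a),cv2.minEnclosingCircle(a[:,:2].astype(np.float32)))
crop=cv2.resize(top["image"][125:355,145:485],None,fx=2.3,fy=2.3,interpolation=cv2.INTER_CUBIC)
cv2.imwrite("pics/crop.png",crop)
E
```

```text
lid xl top contour [638.6 -81.5  55.4] 0.8 | cloud [638.7 -81.8  12.1] 1045 ((639.4370727539062, -83.5463638305664), 69.36042022705078) knob [638.8 -81.5  43.6] 66
lid xl side contour [638.6 -81.5  55.4] 0.8 | cloud [640.2 -88.9  12.2] 1728 ((642.5999145507812, -85.26634216308594), 59.166473388671875) knob [641.2 -86.3  43.2] 94
lid l top contour [474.6  15.8  47.2] 0.7 | cloud [474.3  16.   12.2] 805 ((471.2470703125, 15.726238250732422), 68.65985107421875) knob [474.5  15.5  44.5] 60
lid l side contour [474.6  15.8  47.2] 0.7 | cloud [476.2   7.7  12. ] 1097 ((476.48101806640625, 13.364873886108398), 51.44196319580078) knob [476.9  10.3  43. ] 91
lid m top contour [ 437.8 -149.    39.3] 0.7 | cloud [ 437.5 -149.5   11.9] 571 ((437.56439208984375, -146.2157440185547), 69.04167175292969) knob [ 438.6 -148.5   44.5] 67
lid m side contour [ 437.8 -149.    39.3] 0.7 | cloud [ 440.  -157.3   12.1] 1004 ((441.75054931640625, -152.1124725341797), 42.03907012939453) knob [ 440.6 -154.9   43. ] 120
lid s top contour [603.1 250.6  31.2] 0.8 | cloud [602.2 251.   12.1] 340 ((602.4473876953125,
[... 332 characters left out ...]
t xl side [522.5 378.9  50.8] 2.0 189 ((520.6404418945312, 379.46063232421875), 55.66633987426758)
pot l top [ 588.8 -234.3   42.6] 0.9 114 ((588.20361328125, -235.02159118652344), 44.97713088989258)
pot l side [ 591.4 -238.2   42.8] 0.9 304 ((591.2055053710938, -236.9398651123047), 45.64912796020508)
pot m top [641.7  93.3  34.8] 0.9 84 ((642.4338989257812, 93.3976821899414), 36.65421676635742)
pot m side [644.4  90.   34.8] 1.3 171 ((644.2418823242188, 90.41046142578125), 37.701927185058594)
pot s top [ 353.8 -309.7   26.7] 0.8 66 ((354.10980224609375, -310.1405029296875), 28.74016571044922)
pot s side [ 356.5 -314.2   26.8] 0.9 210 ((357.28857421875, -313.9346008300781), 29.3355655670166)
```

View pics/crop.png

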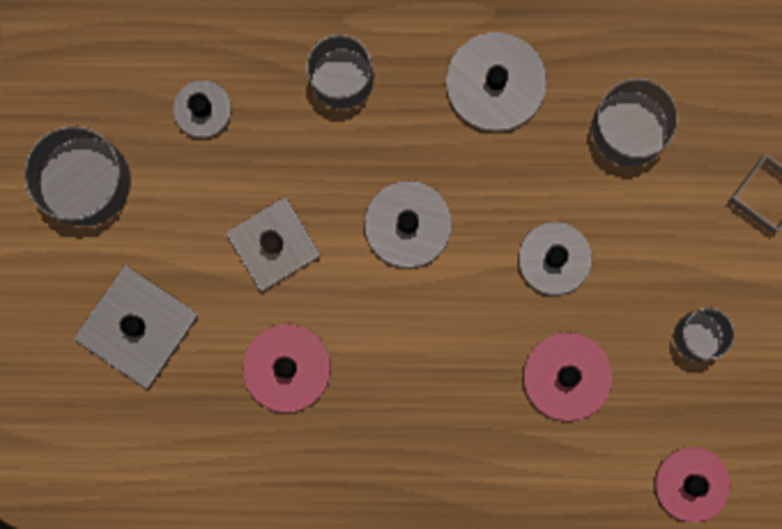

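The crop confirms the sizes and identities. The top and side cameras disagree by about (2.5, -4) mm, so I'll check with the wrist camera above the first lid (s) and above its pot.

```bash
cat >> h.py <<'E'
from rig import bot
LID=dict(xl=(639.9,-84),l=(475.7,13),m=(439.5,-151.5),s=(604.3,247.5))
POT=dict(xl=(521.2,380.6),l=(590,-236.2),m=(643,91.6),s=(355.2,-312))
R0=q2R([-0.5922453,0.59264251,0.38564987,-0.38638651]); B0=np.arctan2(503,222)
def att(p):
    # tool exactly vertical, yaw following the base bearing
    A=(R.from_euler("z",np.arctan2(p[1],p[0])-B0)*R0).as_matrix()
    x=np.r_[A[:2,0],0]; x/=np.linalg.norm(x); y=np.array([0,0,-1.]); 
    q=R.from_matrix(np.c_[x,y,np.cross(x,y)]).as_quat(); return np.r_[q[3],q[:3]]
def go(p,z): bot.move_to([p[0],p[1],z],att(p))
def look(p,zlo,zhi,rad,save=None):
    st=bot.read_state(); c=bot.read_camera("wrist"); C=cloud(c,st)
    s=C[(np.hypot(C[...,0]-p[0],C[...,1]-p[1])<rad)&(C[...,2]>zlo)&(C[...,2]<zhi)&(c["depth"]>0)]
    if save: cv2.imwrite(f"pics/{save}.png",c["image"])
    r,e=circ(s); print("look",r.round(1),e.round(2),len(s),"z",np.median(s[:,2]).round(1)); return r[:2],s
E
python3 - <<'E'
from h import *
bot.move_gripper(50)
go(POT["s"],230); look(POT["s"],54,66,45,"w_pot_s")
go(LID["s"],190); look(LID["s"],8,16,50,"w_lid_s"); 
r,s=look(LID["s"],40,48,25)
print(cv2.minEnclosingCircle(s[:,:2].astype(np.float32)),bot.read_state()["ee_pos"],bot.read_state()["clock"])
E
```

```text
look [ 356.8 -313.    26.6] 0.63 734 z 60.6
look [606.4 247.5  25.4] 5.52 3693 z 13.1
look [605.5 249.5   8.2] 2.77 724 z 44.8
((605.653076171875, 248.90415954589844), 11.94086742401123) [604.59643875 246.61882451 190.19984464] 5.8417
```

View pics/w_lid_s.png

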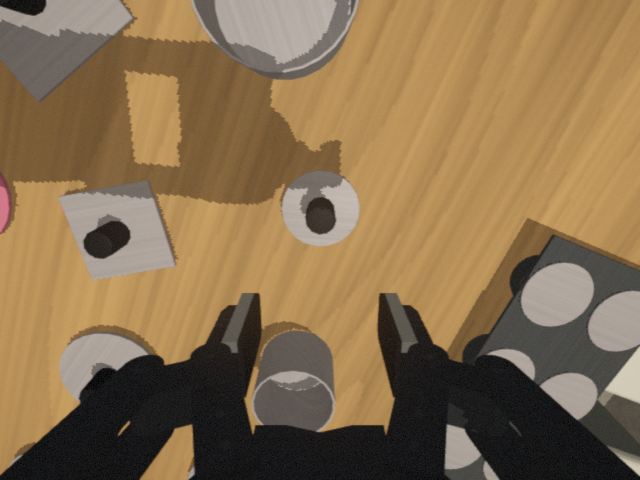

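The wrist view shows lid_s at (320,210) centred between the jaws, with pot_m behind it and the square lid clear to the left. The wrist estimates agree with the averages to 2 mm. Next I grasp and place lid_s.

```bash
cat >> h.py <<'E'
def pick(k,g=35):
    go(LID[k],170); r,s=look(LID[k],40,48,25)
    c=np.array(cv2.minEnclosingCircle(s[:,:2].astype(np.float32))[0])
    if np.hypot(*(c-LID[k]))>6: raise SystemExit(f"knob off {c}")
    bot.servo_line([*c,120]); bot.servo_line([*c,g],speed=100,until_force=15)
    bot.move_gripper(10,60); s=bot.read_state(); print(k,"knob",c.round(1),"at",s["ee_pos"].round(1),"width",round(s["grip_width"],1))
    bot.servo_line([*c,180]); bot.dwell(.2); s2=bot.read_state()
    print("lifted width",round(s2["grip_width"],1),"dFz",(s2["ft_force"]-s["ft_force"]).round(2)); return s["ee_pos"][2]
def place(k,z):
    go(POT[k],230); p,s=look(POT[k],54,66,75 if k=="xl" else 60)
    p=np.asarray(p)
    if np.hypot(*(p-POT[k]))>6: print("rim fit off; using averages"); p=np.array(POT[k])
    bot.servo_line([*p,z+75]); t=bot.servo_line([*p,z+50],speed=40,until_force=4)
    s=bot.read_state(); print("contact",t,"z above expected",round(s["ee_pos"][2]-z-52,1),s["ft_force"].round(1),s["ee_pos"].round(1))
    bot.move_gripper(50); bot.dwell(.2); bot.servo_line([*p,200]); print("clock",bot.read_state()["clock"])
def check(k):
    st=bot.read_state(); c=bot.read_camera("wrist"); C=cloud(c,st); p=POT[k]
    s=C[(np.hypot(C[...,0]-p[0],C[...,1]-p[1])<75)&(c["depth"]>0)]
    d=s[(s[:,2]>58)&(s[:,2]<75)]; kn=s[(s[:,2]>90)]
    A=np.linalg.lstsq(np.c_[d[:,:2],np.ones(len(d))],d[:,2],rcond=None)[0]
    print("check",k,"disc z",np.median(d[:,2]).round(1),"slope",A[:2].round(3),"disc c",cv2.minEnclosingCircle(d[:,:2].astype(np.float32)),"knob",cv2.minEnclosingCircle(kn[:,:2].astype(np.float32)),"pot",p)
    cv2.imwrite(f"pics/chk_{k}.png",c["image"])
E
python3 - <<'E'
from h import *
z=pick("s"); POT["s"]=(356.8,-313.); place("s",z); check("s")
E
```

```text
look [605.5 249.6   8.2] 2.77 835 z 44.8
s knob [605.7 248.9] at [606.1 249.1  35.9] width 21.7
lifted width 22.3 dFz [ 1.36  0.64 -5.57]
look [ 356.9 -312.9   26.5] 0.64 485 z 60.6
contact True z above expected -0.1 [-1.5  1.5  8.1] [ 356.8 -312.8   87.8]
clock 14.55
check s disc z 65.1 slope [0.001 0.003] disc c ((357.5697937011719, -312.9840393066406), 32.92305374145508) knob ((364.171630859375, -305.3729248046875), 65.26659393310547) pot (356.8, -313.0)
```

View pics/chk_s.png

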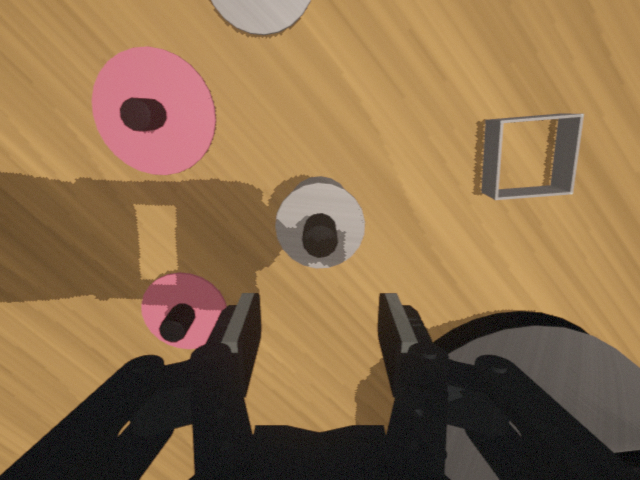

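lid_s is seated: disc top at 65 mm with zero slope, centred within 1 mm at (320,225). I'll do the other three.

```bash
python3 - <<'E'
from h import *
for k in("m","l","xl"):
    z=pick(k); place(k,z); check(k)
E
```

```text
look [ 441.3 -150.9    8.2] 2.75 828 z 44.8
m knob [ 441.3 -151.5] at [ 441.6 -151.6   35.7] width 22.4
lifted width 22.3 dFz [ 2.04 -0.61 -7.38]
look [644.7  91.9  34.5] 0.64 490 z 60.7
contact True z above expected 0.1 [-1.  -0.7  5.5] [644.6  91.9  87.8]
clock 22.825
check m disc z 65.1 slope [0.    0.002] disc c ((645.5735473632812, 91.35958862304688), 40.946990966796875) knob ((643.77197265625, 102.47702026367188), 65.4097900390625) pot (643, 91.6)
look [477.3  14.4   8.2] 2.76 829 z 44.8
l knob [477.3  13.6] at [477.7  13.6  35.7] width 22.5
lifted width 22.0 dFz [ 1.01  1.24 -7.88]
look [ 592.  -236.6   42.4] 0.65 458 z 60.7
contact True z above expected 0.0 [-1.   0.1  5.3] [ 591.9 -236.6   87.7]
clock 30.975
check l disc z 65.1 slope [0.    0.002] disc c ((592.6990966796875, -237.00015258789062), 49.092796325683594) knob ((596.528076171875, -226.85552978515625), 65.32050323486328) pot (590, -236.2)
look [642.  -83.2   8.2] 2.76 825 z 44.8
xl knob [641.8 -83.9] at [642.3 -84.   35.9] width 22.1
lifted width 22.5 dFz [ 0.27 -0.86 -7.78]
look [521.8 381.2  50.4] 0.65 459 z 60.9
contact True z above expected -0.0 [-1.1  0.   5.2] [521.7 381.   87.9]
clock 39.7167
check xl disc z 65.1 slope [0.001 0.001] disc c ((522.5486450195312, 381.00836181640625), 57.01631164550781) knob ((516.02197265625, 389.7405090332031), 65.23298645019531) pot (521.2, 380.6)
```

All four lids seated at the expected height. I'll back the arm off and make a last check from the fixed cameras before handing in.

```bash
python3 - <<'E'
from h import *
bot.move_joints([1.088,.3,1.521,0,1.321,-.067]); bot.dwell(.5)
c=bot.read_camera("top"); C=cloud(c); cv2.imwrite("pics/final.png",c["image"])
old=pickle.load(open("a.pkl","rb"))["top"]; O=cloud(old)
P0=dict(xl=(520,382.3),l=(588.8,-234.3),m=(641.7,93.3),s=(353.8,-309.7))
for k,p in P0.items():
    s=C[np.hypot(C[...,0]-p[0],C[...,1]-p[1])<60]; d=s[(s[:,2]>58)&(s[:,2]<72)]
    print(k,d.mean(0).round(1),"vs start pot",p)
for n,h in dict(a=(203,267),b=(263,231)).items():
    p=plane(c,h,40)[0]
    for D in(O,C):
        s=D[np.hypot(D[...,0]-p[0],D[...,1]-p[1])<75]; s=s[(s[:,2]>38)&(s[:,2]<50)]; print("square",n,s.mean(0).round(1),len(s))
E
```

```text
xl [520.3 382.9  65.2] vs start pot (520, 382.3)
l [ 589.5 -233.5   64.5] vs start pot (588.8, -234.3)
m [642.5  93.6  64.7] vs start pot (641.7, 93.3)
s [ 354.9 -308.8   64.5] vs start pot (353.8, -309.7)
square a [355.5 316.3  43.9] 65
square a [355.8 316.5  44.4] 68
square b [450.5 166.1  44.6] 67
square b [450.7 166.2  44.4] 63
```

View pics/final.png

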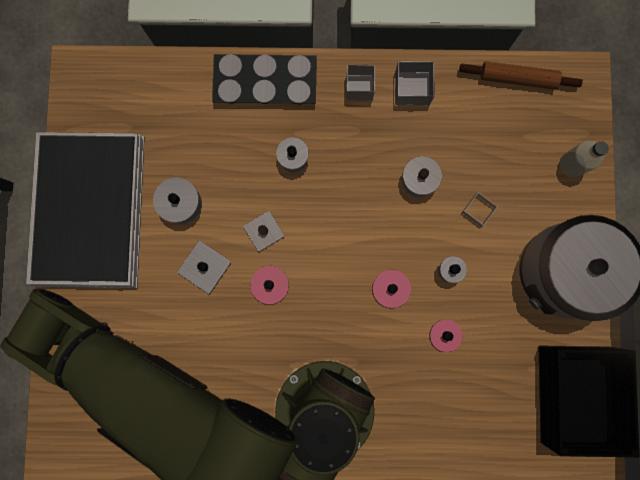

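The final view shows lids on all four pots at (177,200), (292,153), (422,176) and (453,270). The square and pink lids are where they were.

```bash
python3 -c "
from rig import bot
bot.finish_job(); print(bot.read_state()['clock'])"
```

```text
the job is handed in; nothing more can be done
the job is handed in; nothing more can be done
```

I seated all four round lids on the pots of their own size and handed the job in, at about 42 s on the robot clock against the 106 s limit.

- **Seating:** the last wrist checks put each disc top at 65.1 mm (64 expected, with the camera reading about 0.7 mm high). Slopes were 0.003 or less. Contact came within 0.1 mm of the expected height.
- **Centring:** each lid sits within about 1.2 mm of its pot's rim centre as measured before placing.
- **Nothing else moved:** in the top view the lids lie within about 1.5 mm of where their pots started, and the square lids' knobs moved 0.4 mm or less. I did not measure the pink look-alikes; they look unmoved in the final picture.
- **Disagreements:** the top and side cameras differed by about 2.5 mm in x and 4 mm in y. I started from their average and corrected each pick and each placing with the wrist camera. The knob-position number in my seated-lid check was useless, because it included points from the gripper, so I ignored it.

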